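# Feed the tube carriage into the mixer bay and hold its sprung cover just below balance

## Task

Slide the tube carriage along its guide, through the port under the lintel, until it is fully home against the stop inside the mixer bay. Then lift the bay's sprung cover by its bar a little past its balance point, without letting it fly fully open, bring it back to just below the balance point and finish while still holding it there, so that it would drop shut if let go. Leave the other things on the bench alone.

Things in the scene. Friction and masses are not known exactly. Their poses are not given: they have to be found in the camera images.
- bay: The mixer bay, fixed: a chrome box (160 mm along its x, 146 mm along its y, walls up to 95 mm) with a clear sprung cover on top and an open guide leaving its +y side. Origin: under the middle of the box, at bench height. x points to the hinge side (away from the robot), y out of the port along the guide, z up. Offsets in the bay's frame (mm) are given below.
- port (a point): Middle of the sill of the port in the box's outer +y wall: bay (0, 73, 10). The port is 72 mm wide; the lintel's underside is 52 mm above this point. From here the guide runs to bay y = 350, its floor 10 mm above the bench, between two rails 72 mm apart inside, 8 mm thick, tops 28 mm above the bench.
- stop (a point): Foot of the stop inside the box, the inner face of its -y wall: bay (0, -65, 10).
- tray (a point): Centre of the underside of the carriage's tray; axes as the bay's when straight. Loose, 0.2 to 0.35 kg: a clear tray 66 mm wide (3 mm play each side), 100 mm long along y, 28 mm tall, with two lying yellow-capped tubes; a flat rod at its +y end carries the post. Fully home the tray's end touches the stop and this point is at bay (0, -15, 10); it starts 130 to 170 mm farther out along y.
- carriage_post (a point): Grip point on the carriage's upright round post (16 mm diameter, top 20 mm above this point): on its axis, 48 mm above the guide floor, 165 mm to +y of the tray's centre. The post is too tall for the port and stays outside: fully home it is at bay y = 150. Pushing along the bay's -y takes a few newtons; the force rises at the stop.
- cover (a joint): Cover angle in rad: 0 shut (level), growing as its front edge rises; open stop at 1.60. The cover is sprung: its balance point is at 1.00 rad (57 degrees from level). Below that it falls shut, beyond it springs on up to the stop; it does not stay by itself. Lifting it takes about 1 N at the bar.
- cover_bar (a point): Middle of the cover's round steel bar (12 mm diameter, 94 mm free length along the bay's y), 45 mm out from the cover's front edge, 205 mm from the hinge axis. Shut, it lies at bay (-125, 0, 100); at angle a at x = 80 - 205 cos a, z = 100 + 205 sin a. It is free all round and can turn in the grip, so the tool may stay pointing down.
- cover_hinge (a point): Middle of the cover's hinge axis, which runs along the bay's y: x = +80 mm, y = 0, z = 100 mm in the bay's frame.
- weighing_boat: Bystander: glass weighing boat, 75 x 55 mm, 17 mm tall, loose, on the robot's side of the guide. Origin under its centre.
- brass_weight: Bystander: small brass weight, 28 mm diameter, 41 mm tall, loose, behind the guide. Origin under its centre.
- tube_rack: Bystander: clear tube rack 70 x 150 mm with two upright yellow-capped tubes, 124 mm tall, loose, left of the bay. Origin under its centre.
- reagent_bottle: Bystander: amber bottle, 60 mm diameter, 130 mm tall, loose, to the right or the left of the bay. Origin under its centre.
- sample_jar: Bystander: glass jar with white lid, 64 mm diameter, 75 mm tall, loose, to the right or the left of the bay. Origin under its centre.
- tip_box: Bystander: grey box 85 x 120 mm, 55 mm tall, loose, at the right near the robot. Origin under its centre.
Things that resemble listed ones, but are neither listed nor needed, are in the scene too. Leave any black or purple look-alike of the part that bears tray alone.

How it is judged:
By the outcome, as a careful person would: the job done as asked, in the order asked, and still so for the second after the job is handed in, while the arm keeps its last pose, push and grip.
It also fails if it takes over 53 s, if anything falls off the work surface, if the arm or the gripper's body presses on something with over 40 N, if the wrist force passes 120 N, or if a joint passes its speed limit or range.

## Robot

A 6-joint arm with a two-finger parallel gripper is mounted at the origin on the work surface. World frame = base frame: x ahead of the robot, y to its left, z up, the work surface at z = 0. Lengths are in m, angles in rad, forces in N, time in s.
With the tool pointing down it reaches from about 0.375 to 0.9 m from the base axis. Payload 3.1 kg.
Tool frame: the origin (TCP) lies at the very end of the fingers, on their centre line; the grasp point (between the pads) lies 19 mm behind it (tcp_to_grasp is the distance from the TCP to the grasp point, in m); z points along the fingers, y is the direction in which the jaws open and shut (so a half turn about z gives the same grasp; the last joint's range is limited). The gripper opens to 85 mm and grips with 20 to 120 N. Pads are 22 mm wide; open, the fingers measure 114 mm over their backs; the gripper's body (76 mm by 85 mm) begins 54 mm behind the grasp point. The pads swing forward as they close: fully open they stand 13 mm farther back than shut.
Start: joints at [-1.371, 0.527, 1.433, -0, 1.181, -0.178], TCP at [0.231, -0.581, 0.231] pointing down, gripper open.
Joint ranges: [-3.08, 3.08], [-0.75, 2.2], [0.22, 2.44], [-1.43, 4.57], [0, 2.65], [-2.85, 2.85]. Speed limits (rad/s): [2.79, 2.79, 3.14, 3.14, 3.14, 3.14].

## Interface

Orientations are given as a unit quaternion [x, y, z, w].
In Python, from station import sense, snapshot, camera_info, sign_off, tcp_to_grasp gives the robot as it stands.
- The arm moves only by the shell command python3 -m inch 'ROWS' [FORCE]. ROWS is JSON, a list of rows, each a list of 3 entries, a list of its own where there are three numbers: the closure, from -1 (fully open) to 1 (shut), so that 0 is half open, then the shift along the tool's x, y, z normalised to -1 to 1, where 1 is 10 cm, then the turn, a rotation vector about the tool's x, y, z normalised to -1 to 1, where 1 is 360 degrees. In form: [[jaw, [dx, dy, dz], [ax, ay, az]], ...]. A call has 1 to 20 rows; each row is the pose to reach, as a shift and turn from the pose commanded when the call began, along the tool's axes at that moment, turning the shorter way round; what a row does not reach only later rows make up. A row lasts 1/10 s, in which the tool goes at most 50 mm and 8.59 degrees, less where a joint would pass 70% of its speed; a pose out of reach is approached as far as the arm can. A call with a number of a shift or a turn outside -1 to 1 is refused whole. A call with a gripper value outside its range is refused whole. The fingers move at their own pace and stop on an object; FORCE is the grip in N (left out, the last holds). Time passes only in rows, so rows that repeat a pose let the fingers close. It gives the time, the measured TCP pose, the force and the opening at its end, in the units of the state.
- sense(): the state, without advancing time (a new reading comes with each control period).
- snapshot(name): name is "side" or "top"; returns (picture, depth): 480x640x3 uint8, blue, green, red; 480x640 float32, m along the optical axis (not along the pixel's ray), 0 where there is no reading.
- camera_info(name): a dict with "K" (3x3 intrinsics, pixels), "origin" and "orientation" of the camera in the world. Camera axes: x right, y down, z forward; pixel columns grow to the right and rows downward; lengths in m; the calibration is good to about 2 mm. A picture is of the moment at which its call begins. camera_info takes no time and is no camera call.
- sign_off(): hands the job in, once; it reports no verdict.
The state is a dict: "t": time; "q": joint angles; "qd": joint speeds; "tau": joint torques, N m; "tcp_pos": TCP position; "tool_rot": TCP orientation; "force": force on the tool from outside, world axes, zero at the start; "ft_torque": the same for the moment, N m; "finger_gap": opening from 0.0 (shut) to 1.0 (fully open).
Only numpy, scipy, OpenCV 4.12 (cv2) and the standard library are available. Lean on these libraries where they do the work, as an engineer would, in place of code of your own. Each camera call takes 0.05 s, during which the arm holds its last target.

## Working session

There is one attempt and no reset: what is moved stays moved. The work goes in short steps, Python scripts to look and compute and a shell command to move; the robot and the scene stay as the last step left them, time stands still between calls to the robot, and variables do not carry over. Pictures are saved under pics/ and viewed, and the job is handed in when it is done.

```bash
mkdir -p pics; ls; python3 - <<'E'
from station import *
import cv2,numpy as np
print(sense()); print(tcp_to_grasp)
for n in("side","top"):
    p,d=snapshot(n); cv2.imwrite(f"pics/{n}0.png",p); np.save(f"{n}0.npy",d); print(camera_info(n))
E
```

```text
pics
{'t': 0.0, 'q': array([-1.37051435e+00,  5.28458124e-01,  1.43391583e+00, -2.86741619e-05,
        1.18141041e+00, -1.78479768e-01]), 'qd': array([ 0.00040882,  0.00073974, -0.00014755, -0.00037235, -0.00058332,
       -0.00080235]), 'tau': array([ 5.34451756e-04, -4.42353487e+01, -1.78022182e+01, -6.75442652e-05,
        8.35040380e-03,  1.17268648e-07]), 'tcp_pos': array([ 0.23099102, -0.57996482,  0.23033427]), 'tool_rot': array([ 9.82119357e-01,  1.88256121e-01, -2.52028719e-05, -1.09564496e-03]), 'force': array([1.05437025, 0.94659828, 0.22823164]), 'ft_torque': array([ 0.02240292,  0.01564319, -0.01041252]), 'finger_gap': 0.9999077046377784}
0.0187
{'K': array([[621.43095263,   0.        , 323.82971501],
       [  0.        , 621.43095263, 232.6805006 ],
       [  0.        ,   0.        ,   1.        ]]), 'origin': array([ 0.4763815 , -1.12464336,  1.14598919]), 'orientation': array([ 0.91657013, -0.01059485,  0.00291652, -0.39972296])}
{'K': array([[442.06912907,   0.        , 319.98967828],
       [  0.        , 442.06912907, 238.56103516],
       [  0.        ,   0.        ,   1.        ]]), 'origin': array([0.43134947, 0.00874843, 1.04323487]), 'orientation': array([-0.7003344 ,  0.71323446, -0.01483177,  0.02466483])}
```

View pics/top0.png

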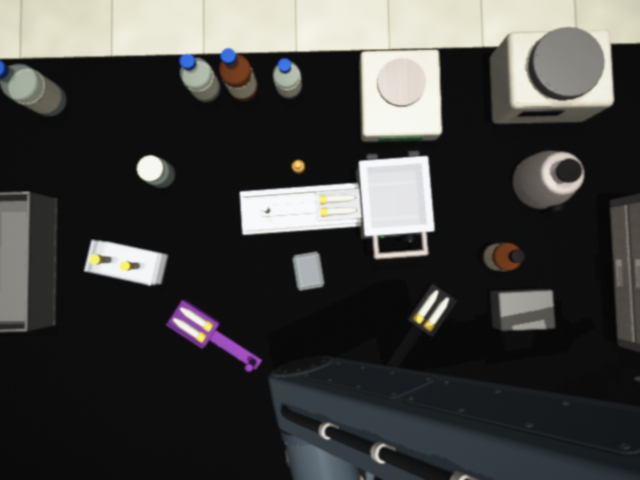

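View pics/side0.png

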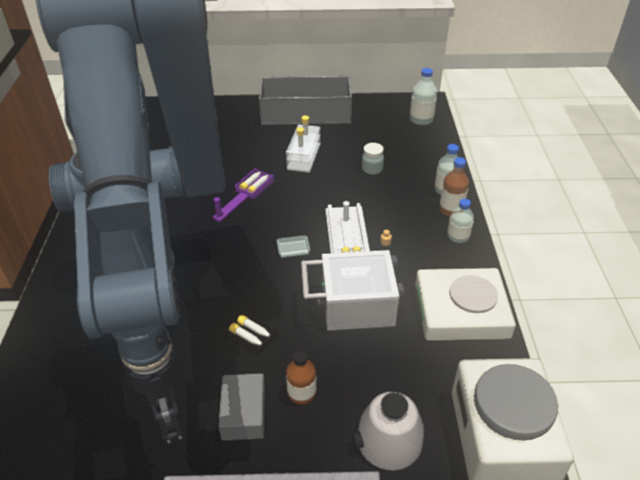

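The top view has world +x up and +y to the left. The guide spans about (241,212) to (360,206), with the box at (397,196), the bar at about (402,256) and the post at about (267,211). I'll enlarge these for measuring.

```bash
cat > h.py <<'E'
import numpy as np
from station import *
from scipy.spatial.transform import Rotation as R
def ray(n,u,v):
    c=camera_info(n);K=c["K"]
    r=np.array([(u-K[0,2])/K[0,0],(v-K[1,2])/K[1,1],1.])
    return c["origin"],R.from_quat(c["orientation"]).apply(r)
def atz(n,u,v,z):
    o,r=ray(n,u,v); return o+r*(z-o[2])/r[2]
def dep(n,u,v,d):
    o,r=ray(n,u,v); return o+r*d
def proj(n,P):
    c=camera_info(n);K=c["K"]
    p=R.from_quat(c["orientation"]).inv().apply(np.atleast_2d(P)-c["origin"])
    p=p@K.T; return p[:,:2]/p[:,2:]
E
python3 - <<'E'
import cv2
p=cv2.imread("pics/top0.png"); c=p[145:265,235:440]; cv2.imwrite("pics/topc.png",cv2.resize(c,None,fx=3.9,fy=3.9,interpolation=cv2.INTER_CUBIC))
p=cv2.imread("pics/side0.png"); c=p[195:335,290:410]; cv2.imwrite("pics/sidec.png",cv2.resize(c,None,fx=4,fy=4,interpolation=cv2.INTER_CUBIC))
E
```

```text
(no output)
```

View pics/topc.png

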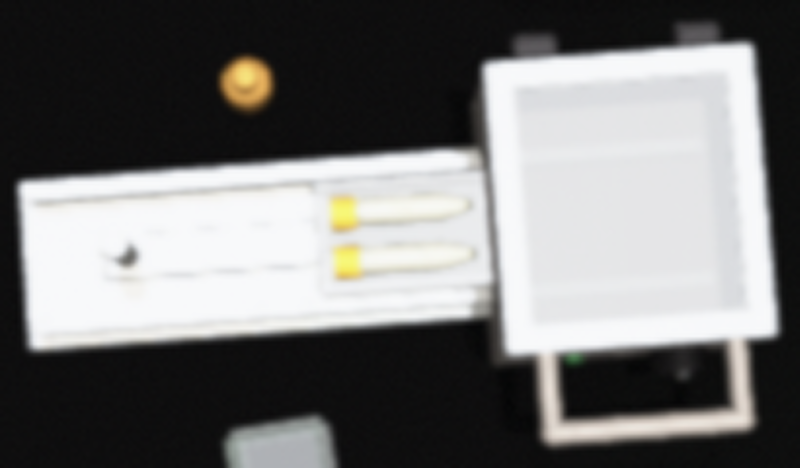

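View pics/sidec.png

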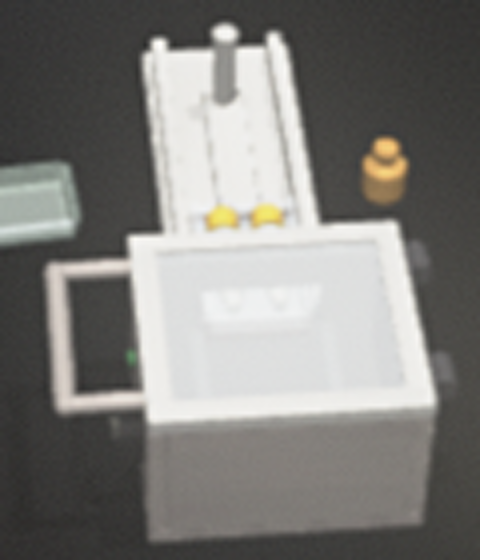

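```bash
python3 - <<'E'
from h import *
from scipy.optimize import least_squares
T=lambda u,v:(235+u/3.9,145+v/3.9); S=lambda u,v:(290+u/4,195+v/4)
C=[("top",T(18,182),(44,350,28)),("top",T(32,350),(-44,350,28)),("top",T(649,427),(-125,0,102)),
("top",T(485,62),(80,73,102)),("top",T(752,44),(80,-73,102)),("top",T(777,335),(-80,-73,102)),("top",T(508,356),(-80,73,102)),
("side",S(130,236),(-80,73,102)),("side",S(398,222),(80,73,102)),("side",S(437,405),(80,-73,102)),("side",S(148,420),(-80,-73,102)),("side",S(57,337),(-125,0,102))]
def W(p,b):
    return R.from_euler('z',p[2]).apply(np.array(b)/1e3)+[p[0],p[1],0]
def f(p): return np.concatenate([proj(n,W(p,b))[0]-uv for n,uv,b in C])
s=least_squares(f,[.55,-.15,0],loss='soft_l1'); p=s.x
print(p,np.degrees(p[2])); print(f(p).reshape(-1,2).round(1))
np.save("bay.npy",p)
# post: triangulate top
def tri(a,b):
    (o1,r1),(o2,r2)=ray("top",*a),ray("side",*b)
    k=np.linalg.lstsq(np.c_[r1,-r2],o2-o1,rcond=None)[0]
    return (o1+k[0]*r1+o2+k[1]*r2)/2,np.linalg.norm(o1+k[0]*r1-o2-k[1]*r2)
P,e=tri(T(125,255),S(225,33)); print("posttop",P,e, R.from_euler('z',-p[2]).apply(P-[p[0],p[1],0])*1e3)
for P in (atz("side",*S(225,33),.078),atz("top",*T(125,255),.078),atz("top",*T(345,212),.04)):
  print("bay",(R.from_euler('z',-p[2]).apply(P-[p[0],p[1],0])*1e3).round(1),P)
for n,b in (("stop",(0,-65,10)),("bar",(-125,0,100)),("posthome",(0,150,58))): print(n,W(p,b))
s=sense(); print(R.from_quat(s["tool_rot"]).as_matrix().round(3))
E
```

```text
[ 0.57393902 -0.14447688  0.05681621] 3.255329163254905
[[-0.2  1.2]
 [-1.4 -4.2]
 [ 0.3 -1. ]
 [ 0.4  0.1]
 [-0.3 -0.6]
 [-0.  -1.1]
 [ 0.4 -1.3]
 [-1.2  0.4]
 [-1.6  0. ]
 [-1.2  0.2]
 [-0.7  0.9]
 [-0.1 -1.3]]
posttop [0.55489006 0.13719978 0.07862076] 0.010541355350413416 [ -3.02302532 282.30384698  78.62075542]
bay [  2.4 283.7  78. ] [0.56021474 0.13894538 0.078     ]
bay [ -8.3 282.4  78. ] [0.5496607  0.13697412 0.078     ]
bay [ 12.1 156.7  40. ] [0.5771047  0.01267355 0.04      ]
stop [ 0.57763009 -0.20937199  0.01      ]
bar [ 0.44914072 -0.15157508  0.1       ]
posthome [0.56542117 0.00528108 0.058     ]
[[ 0.929  0.37  -0.   ]
 [ 0.37  -0.929  0.002]
 [ 0.    -0.002 -1.   ]]
```

```bash
python3 - <<'E'
import cv2,numpy as np
from h import *
p=cv2.imread("pics/top0.png"); c=p[185:240,235:325]; c=cv2.resize(c,None,fx=8,fy=8,interpolation=cv2.INTER_NEAREST)
c=(255*(c/255.)**2).astype('uint8')
cv2.imwrite("pics/tp.png",c)
p=cv2.imread("pics/side0.png"); c=p[195:265,315:385]; cv2.imwrite("pics/sp.png",cv2.resize(c,None,fx=8,fy=8,interpolation=cv2.INTER_NEAREST))
b=np.load("bay.npy")
for n,rng in(("top",(185,240,235,300)),("side",(195,260,315,385))):
    d=np.load(n+"0.npy"); pts=[]
    for v in range(rng[0],rng[1]):
        for u in range(rng[2],rng[3]):
            if d[v,u]>0: pts.append(np.r_[dep(n,u,v,d[v,u]),u,v])
    pts=np.array(pts); q=pts[:,:3]-[b[0],b[1],0]; q=R.from_euler('z',-b[2]).apply(q)*1e3
    m=(q[:,2]>42)&(q[:,1]>200); print(n,len(q),m.sum(),np.median(q[m],0),np.c_[q[m],pts[m,3:]].round(0)[:60:3])
    m=(q[:,2]>22)&(q[:,2]<34)&(q[:,1]>300)&(q[:,1]<340); print("rails",np.histogram(q[m,0],range(-60,61,5)))
E
```

```text
Traceback (most recent call last):
  File "h.py", line 11, in dep
    o,r=ray(n,u,v); return o+r*d
        ~~~^^^^^^^
  File "h.py", line 5, in ray
    c=camera_info(n);K=c["K"]
ValueError: time passes only in moves, steps and waits
```

View pics/tp.png

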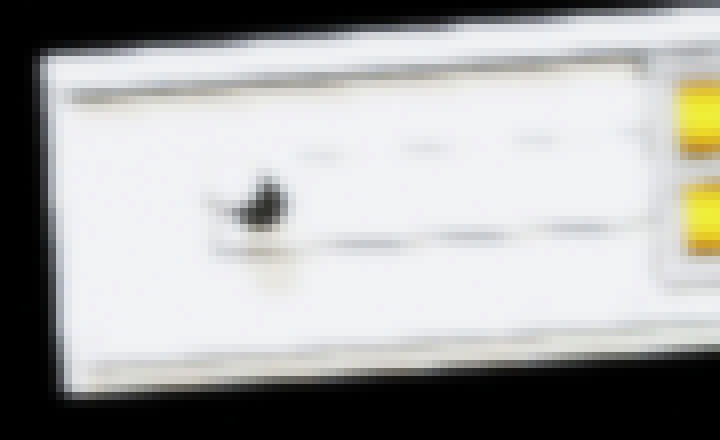

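View pics/sp.png

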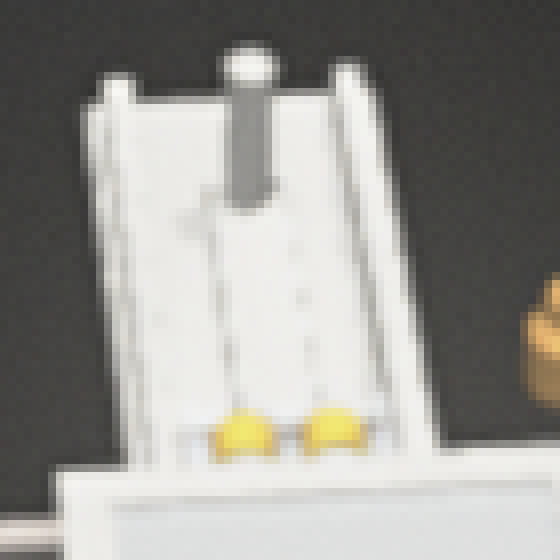

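```bash
python3 - <<'E'
from station import *
import pickle; pickle.dump({n:camera_info(n) for n in("side","top")},open("cam.pkl","wb"))
E
sed -i 's/^from scipy/import pickle;_C=pickle.load(open("\.\/cam.pkl","rb"));camera_info=lambda n:_C[n]\nfrom scipy/' h.py
python3 - <<'E'
from h import *
b=np.load("bay.npy")
for n,rng in(("top",(185,240,235,300)),("side",(195,260,315,385))):
    d=np.load(n+"0.npy"); pts=[]
    for v in range(rng[0],rng[1]):
        for u in range(rng[2],rng[3]):
            if d[v,u]>0: pts.append(np.r_[dep(n,u,v,d[v,u]),u,v])
    pts=np.array(pts); q=pts[:,:3]-[b[0],b[1],0]; q=R.from_euler('z',-b[2]).apply(q)*1e3
    m=(q[:,2]>45)&(q[:,1]>200); print(n,len(q),m.sum(),np.median(q[m],0));print(np.c_[q[m],pts[m,3:]].round(0)[:60:2])
    for lo,hi in((200,240),(300,340)):
      for z0,z1 in ((4,16),(20,36)):
        m=(q[:,2]>z0)&(q[:,2]<z1)&(q[:,1]>lo)&(q[:,1]<hi); print(lo,z0,np.histogram(q[m,0],range(-60,61,5))[0])
E
```

```text
top 3564 57 [ -1.53883202 288.87690854  76.4779059 ]
[[  7. 293.  77. 262. 204.]
 [  6. 288.  79. 264. 204.]
 [  4. 292.  80. 262. 205.]
 [  4. 288.  78. 264. 205.]
 [  4. 284.  78. 266. 205.]
 [  3. 295.  76. 261. 206.]
 [  2. 291.  77. 263. 206.]
 [  2. 286.  79. 265. 206.]
 [  4. 284.  61. 267. 206.]
 [  1. 296.  74. 261. 207.]
 [ -0. 291.  78. 263. 207.]
 [ -0. 286.  78. 265. 207.]
 [ -0. 283.  72. 267. 207.]
 [ -1. 298.  75. 260. 208.]
 [ -2. 293.  78. 262. 208.]
 [ -3. 288.  82. 264. 208.]
 [ -3. 284.  78. 266. 208.]
 [  0. 283.  52. 268. 208.]
 [ -4. 294.  73. 262. 209.]
 [ -4. 289.  75. 264. 209.]
 [ -5. 285.  76. 266. 209.]
 [ -2. 283.  51. 268. 209.]
 [ -7. 291.  78. 263. 210.]
 [ -7. 287.  77. 265. 210.]
 [ -5. 285.  59. 267. 210.]
 [ -7. 293.  64. 263. 211.]
 [ -7. 289.  63. 265. 211.]
 [ -6. 286.  53. 267. 211.]
 [ -8. 291.  50. 265. 212.]]
200 4 [ 0  1 20  5  0 19 22 21 21 13  3  5  5  7  6 23 25 27 24  9  0 14  0  0]
200 20 [ 0  0  0 21 16  0  0  0  0  2  1  1  2  0  0  0  0  0  0 29 21  0  0  0]
300 4 [ 0  1 38 13  0 31 34 35 37 33 37 30 29 28 30 34 34 38 33 16  0 20 
[... 604 characters left out ...]
0. 347. 206.]
 [ -6. 285.  64. 343. 207.]
 [ -1. 280.  68. 345. 207.]
 [  5. 284.  65. 347. 207.]
 [ -5. 288.  58. 343. 208.]
 [ -1. 282.  63. 345. 208.]
 [  5. 282.  63. 347. 208.]
 [ -6. 280.  61. 343. 209.]
 [ -1. 279.  62. 345. 209.]
 [  5. 282.  59. 347. 209.]
 [ -6. 285.  54. 343. 210.]
 [ -1. 282.  56. 345. 210.]
 [  4. 278.  59. 347. 210.]
 [ -6. 283.  52. 343. 211.]]
200 4 [ 1  0 17  9  0 12 20 19 21 13  4  5  9  7  4 17 19 19 18  9  0 10  5  2]
200 20 [ 0  0  0 17 20  0  0  0  0  2  2  2  3  5  3  0  0  0  0 15 21  0  0  0]
300 4 [ 0  1 16  9  0 11 14 15 17 14 13  8  0  0  1 13 17 15 17  8  0  3  5  3]
300 20 [ 0  0  0 12 17  0  0  0  0  0  0  0  0  0  0  0  0  0  0 15 19  1  0  0]
```

Depth confirms the bay frame, with the rails at ±36 to 44 mm. The post is at about bay (-1, 288), so there are about 138 mm to go. I'm starting toward the post, turning the jaws along bay x.

```bash
cat >> h.py <<'E'
def bayW(b):
    p=np.load("bay.npy"); return R.from_euler('z',p[2]).apply(np.array(b)/1e3)+[p[0],p[1],0]
def toBay(P):
    p=np.load("bay.npy"); return R.from_euler('z',-p[2]).apply(np.array(P)-[p[0],p[1],0])*1e3
def plan(P,zg=True):
    """shift (units of 0.1m, tool axes) to bring grasp point to bay point P (mm)"""
    s=sense(); r=R.from_quat(s["tool_rot"]); p=np.load("bay.npy")
    g=s["tcp_pos"]-tcp_to_grasp*r.apply([0,0,1])
    M=np.array([[0,1,0],[1,0,0],[0,0,-1]]).T  # columns tool axes in bay
    W=R.from_euler('z',p[2])*R.from_matrix(np.array([[0,1,0],[1,0,0],[0,0,-1]]))
    rv=(r.inv()*W).as_rotvec()
    tgt=bayW(P); 
    d=r.inv().apply(tgt-tcp_to_grasp*(-W.apply([0,0,1]))*1 - s["tcp_pos"])
    print("t",s["t"],"grasp bay",toBay(g).round(1),"shift",(d*10).round(3),"turn",(rv/2/np.pi).round(4),"F",s["force"].round(1),"Fbay",R.from_euler('z',-p[2]).apply(s["force"]).round(1),"gap",round(s["finger_gap"],3),"q",s["q"].round(2))
E
python3 -m inch '[[-1,[1,-0.6,0],[0,0,-0.2]],[-1,[1,-0.6,0],[0,0,-0.2]],[-1,[1,-0.6,0],[0,0,-0.2]],[-1,[1,-0.6,0],[0,0,-0.2]],[-1,[1,-0.6,0],[0,0,-0.2]],[-1,[1,-0.6,0],[0,0,-0.2]],[-1,[1,-0.6,0],[0,0,-0.2]],[-1,[1,-0.6,0],[0,0,-0.2]],[-1,[1,-0.6,0],[0,0,-0.2]]]'
python3 -c "
from h import *
plan([-1,288,200])"
```

```text
t: 1.0
tcp_pos: [0.3018, -0.4875, 0.2308]
tool_rot: [0.682, 0.731, 0.0, -0.001]
force: [0.3, -0.1, -0.4]
finger_gap: 1.001
t 1.0 grasp bay [-291.2 -327.1  249.5] shift [6.115 2.975 0.501] turn [-0.0001 -0.0002  0.0019] F [ 0.3 -0.1 -0.4] Fbay [ 0.3 -0.1 -0.4] gap 1.001 q [-1.21  0.46  1.56 -0.    1.12 -1.28]
```

```bash

python3 -m inch '[[-1,[0.5,0.25,0],[0,0,0]],[-1,[1,0.5,0],[0,0,0]],[-1,[1,0.5,0],[0,0,0]]]'
python3 -m inch '[[-1,[0.5,0.25,0],[0,0,0]],[-1,[1,0.5,0],[0,0,0]],[-1,[1,0.5,0],[0,0,0]]]'
python3 -m inch '[[-1,[0.5,0.25,0],[0,0,0]],[-1,[1,0.5,0],[0,0,0]],[-1,[1,0.5,0],[0,0,0]]]'
python3 -m inch '[[-1,[0.5,0.25,0],[0,0,0]],[-1,[1,0.5,0],[0,0,0]],[-1,[1,0.5,0],[0,0,0]]]'
python3 -m inch '[[-1,[0.5,0.25,0],[0,0,0]],[-1,[1,0.5,0],[0,0,0]],[-1,[1,0.5,0],[0,0,0]]]'
python3 -m inch '[[-1,[0.5,0.23,0],[0,0,0]],[-1,[1,0.46,0],[0,0,0]],[-1,[1,0.46,0],[0,0,0]],[-1,[1,0.46,0],[0,0,0]]]'
python3 -c "
from h import *
plan([-1,288,160])"
```

```text
t: 1.3
tcp_pos: [0.3455, -0.3793, 0.2305]
tool_rot: [0.683, 0.731, 0.001, -0.003]
force: [-0.1, -0.3, -0.4]
finger_gap: 0.995
t: 1.6
tcp_pos: [0.3888, -0.2773, 0.2309]
tool_rot: [0.683, 0.731, 0.001, -0.002]
force: [-0.6, -0.7, -0.4]
finger_gap: 1.0
t: 1.9
tcp_pos: [0.4327, -0.1755, 0.2312]
tool_rot: [0.682, 0.731, 0.0, -0.001]
force: [-0.4, -0.3, 0.0]
finger_gap: 0.998
t: 2.2
tcp_pos: [0.4769, -0.0733, 0.2313]
tool_rot: [0.682, 0.731, 0.0, 0.0]
force: [-0.1, -0.4, 0.3]
finger_gap: 1.0
t: 2.5
tcp_pos: [0.521, 0.0293, 0.2313]
tool_rot: [0.683, 0.731, 0.001, 0.001]
force: [-0.0, -0.8, -0.4]
finger_gap: 1.003
t: 2.9
tcp_pos: [0.5591, 0.1298, 0.2309]
tool_rot: [0.683, 0.73, -0.0, 0.0]
force: [-0.2, -0.7, -0.7]
finger_gap: 1.004
t 2.9 grasp bay [  0.8 274.7 249.6] shift [ 0.134 -0.016  0.896] turn [-0.      0.0002  0.0016] F [-0.2 -0.7 -0.7] Fbay [-0.2 -0.7 -0.7] gap 1.004 q [ 0.03  0.46  1.56 -0.    1.12 -0.03]
```

```bash

python3 -m inch '[[-1,[0.13,0,0.5],[0,0,0.0016]],[-1,[0.13,-0.02,1],[0,0,0.0016]],[-1,[0.13,-0.02,1],[0,0,0.0016]],[-1,[0.13,-0.02,1],[0,0,0.0016]]]'
python3 -c "
from h import *
import cv2
for n in('top','side'):
  p,d=snapshot(n); P=proj(n,[bayW((-1,288,78)),bayW((-1,288,58))]); print(P)
  x,y=P[0].astype(int); cv2.imwrite(f'pics/{n}1.png',cv2.resize(p[max(0,y-60):y+60,x-75:x+75],None,fx=5,fy=5))
plan([-1,288,60])"
```

```text
t: 3.3
tcp_pos: [0.5551, 0.1407, 0.1309]
tool_rot: [0.688, 0.725, -0.001, -0.001]
force: [-0.7, -0.5, 0.7]
finger_gap: 0.998
[[264.28122186 207.30626165]
 [265.53042601 208.43136611]]
[[344.81657912 202.29014302]
 [344.66882476 207.99092008]]
t 3.4 grasp bay [-1.000e-01  2.864e+02  1.524e+02] shift [ 0.016 -0.014  0.924] turn [ 0.0007  0.0001 -0.0006] F [ 0.1  0.3 -0.3] Fbay [ 0.1  0.3 -0.3] gap 0.995 q [ 0.05  0.59  1.65 -0.    0.9   0.  ]
```

View pics/side1.png

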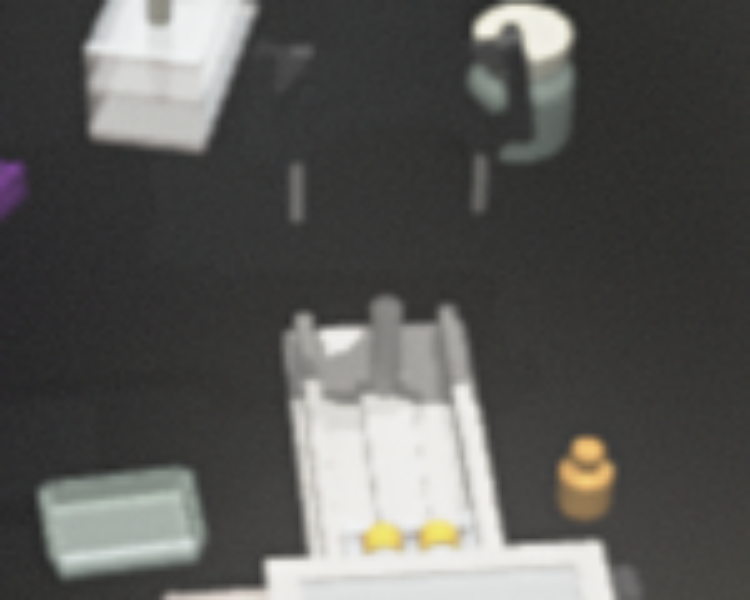

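View pics/top1.png

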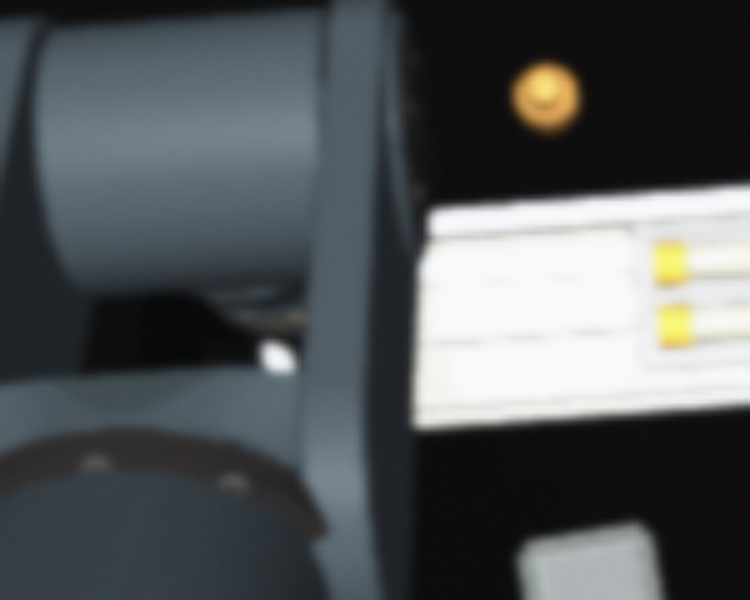

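The side view shows the open fingers at (297,190) and (480,185) in the crop, straddling the post at (386,300). I'll descend and grip it.

```bash

python3 -m inch '[[-1,[0.02,-0.01,0.4],[0,0,0]],[-1,[0.02,-0.01,0.75],[0,0,0]],[-1,[0.02,-0.01,0.92],[0,0,0]],[-1,[0.02,-0.01,0.92],[0,0,0]]]' 60
python3 -m inch '[[1,[0,0,0],[0,0,0]],[1,[0,0,0],[0,0,0]],[1,[0,0,0],[0,0,0]],[1,[0,0,0],[0,0,0]],[1,[0,0,0],[0,0,0]],[1,[0,0,0],[0,0,0]],[1,[0,0,0],[0,0,0]],[1,[0,0,0],[0,0,0]]]' 60
python3 -c "
from h import *
plan([-1,150,60])"
```

```text
t: 3.8
tcp_pos: [0.5551, 0.1441, 0.0398]
tool_rot: [0.688, 0.726, 0.0, 0.0]
force: [-0.6, 0.4, 0.3]
finger_gap: 1.003
t: 4.6
tcp_pos: [0.5553, 0.1448, 0.0403]
tool_rot: [0.688, 0.726, 0.001, 0.001]
force: [0.0, -0.4, 6.6]
finger_gap: 0.17
t 4.6 grasp bay [ -2.2 289.9  59. ] shift [-1.399  0.015 -0.01 ] turn [ 0.0003 -0.     -0.0003] F [ 0.  -0.4  6.6] Fbay [ 0.  -0.4  6.6] gap 0.17 q [ 0.06  0.74  1.7  -0.    0.7   0.01]
```

```bash

python3 -m inch '[[1,[-0.1,0,0],[0,0,0]],[1,[-0.25,0,0],[0,0,0]],[1,[-0.4,0,0],[0,0,0]],[1,[-0.55,0,0],[0,0,0]],[1,[-0.7,0,0],[0,0,0]],[1,[-0.85,0,0],[0,0,0]],[1,[-1,0.01,0],[0,0,0]],[1,[-1,0.01,0],[0,0,0]]]' 60
python3 -c "
from h import *
plan([-1,150,60])"
```

```text
t: 5.4
tcp_pos: [0.5619, 0.0436, 0.0403]
tool_rot: [0.688, 0.726, 0.0, 0.001]
force: [-0.8, -3.5, 6.1]
finger_gap: 0.172
t 5.4 grasp bay [ -1.3 188.5  59. ] shift [-0.384  0.004 -0.01 ] turn [ 0.0003  0.0001 -0.0005] F [-0.8 -3.5  6.1] Fbay [-1.  -3.4  6.1] gap 0.172 q [-0.12  0.73  1.73 -0.    0.68 -0.17]
```

```bash

python3 -m inch '[[1,[-0.1,0,0],[0,0,0]],[1,[-0.2,0,0],[0,0,0]],[1,[-0.3,0,0],[0,0,0]],[1,[-0.3,0,0],[0,0,0]]]'
python3 -m inch '[[1,[-0.02,0,0],[0,0,0]],[1,[-0.04,0,0],[0,0,0]]]'
python3 -m inch '[[1,[-0.02,0,0],[0,0,0]],[1,[-0.04,0,0],[0,0,0]]]'
python3 -c "
from h import *
plan([-1,150,60])"
```

```text
t: 5.8
tcp_pos: [0.5633, 0.0146, 0.0403]
tool_rot: [0.688, 0.726, 0.001, 0.0]
force: [0.2, 0.4, 5.8]
finger_gap: 0.17
t: 6.0
tcp_pos: [0.5632, 0.0123, 0.0403]
tool_rot: [0.688, 0.726, 0.001, -0.0]
force: [-0.7, 6.7, 6.7]
finger_gap: 0.173
t: 6.2
tcp_pos: [0.5634, 0.0085, 0.0403]
tool_rot: [0.688, 0.726, 0.001, -0.0]
force: [0.9, 6.1, 7.8]
finger_gap: 0.171
t 6.2 grasp bay [ -1.9 153.3  59. ] shift [-0.033  0.009 -0.01 ] turn [ 0.0002 -0.0003 -0.0004] F [0.9 6.1 7.8] Fbay [1.3 6.  7.8] gap 0.171 q [-0.18  0.73  1.73  0.    0.69 -0.24]
```

```bash

python3 -m inch '[[1,[-0.02,0,0],[0,0,0]],[1,[-0.03,0,0],[0,0,0]]]'
python3 -m inch '[[1,[-0.02,0,0],[0,0,0]],[1,[-0.03,0,0],[0,0,0]]]'
python3 -c "
from h import *
plan([-1,150,60])"
```

```text
t: 6.4
tcp_pos: [0.5634, 0.0078, 0.0403]
tool_rot: [0.689, 0.725, 0.002, -0.002]
force: [1.7, 17.4, 7.3]
finger_gap: 0.167
t: 6.6
tcp_pos: [0.5634, 0.0077, 0.0404]
tool_rot: [0.689, 0.725, 0.004, -0.003]
force: [2.7, 27.3, 9.1]
finger_gap: 0.173
t 6.6 grasp bay [ -1.9 152.3  59.1] shift [-0.025  0.009 -0.01 ] turn [ 0.0002 -0.0015 -0.001 ] F [ 2.7 27.3  9.1] Fbay [ 4.3 27.1  9.1] gap 0.173 q [-0.19  0.73  1.73  0.01  0.69 -0.25]
```

```bash

python3 -c "
from h import *
for n,u,v,z in(('top',298,167,.04),('top',308,254,.017),('top',322,286,.017),('top',294,256,.017)): print(toBay(atz(n,u,v,z)))
import cv2
p,d=snapshot('side'); cv2.imwrite('pics/side2.png',cv2.resize(p[160:320,250:450],None,fx=4,fy=4))
p,d=snapshot('top'); cv2.imwrite('pics/top2.png',cv2.resize(p[130:280,240:440],None,fx=4,fy=4))
"
```

```text
[ 91.12286765 209.38290191  40.        ]
[-109.14925534  201.98855653   17.        ]
[-185.30878748  175.10896671   17.        ]
[-111.34324793  234.76265377   17.        ]
```

View pics/side2.png

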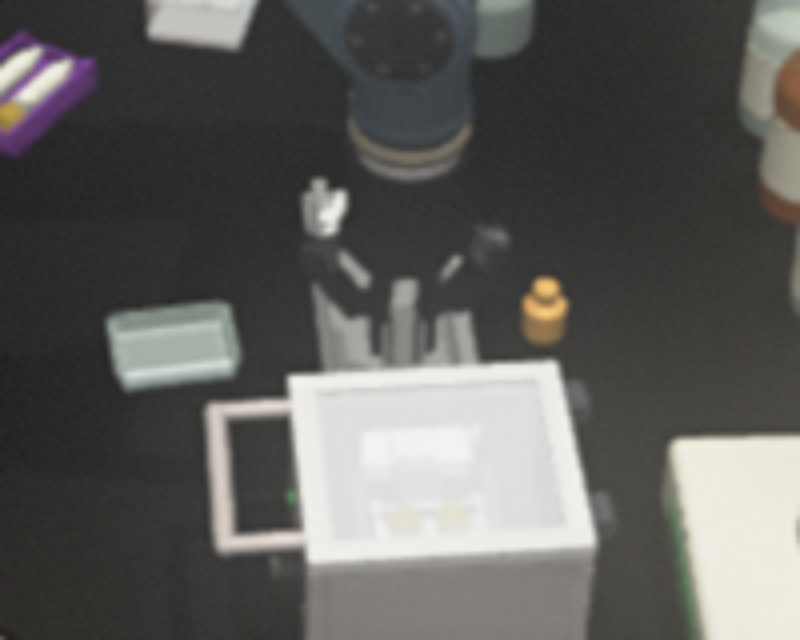

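View pics/top2.png

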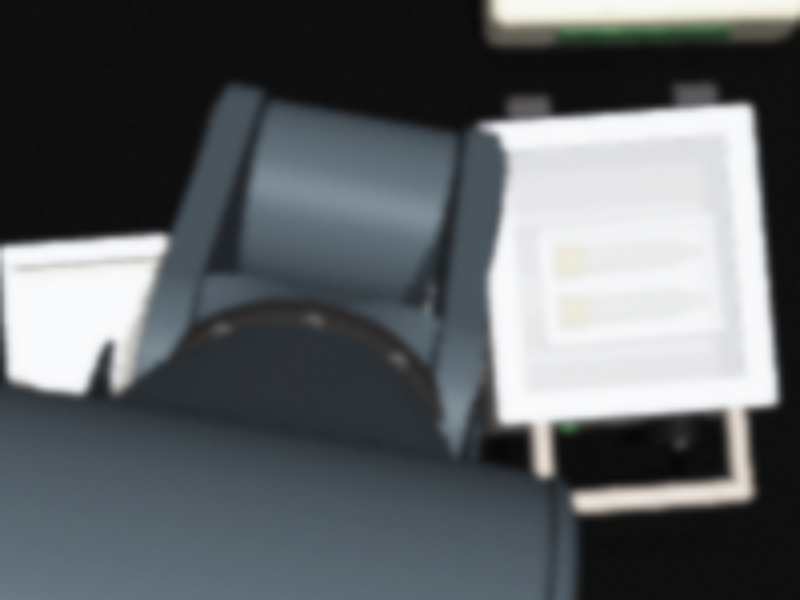

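The caps and tray can be seen through the cover, and the tray's end at (718,335) is close to the inner wall. I'll check that, then open the jaws and rise.

```bash

python3 -c "
from h import *
for u,v in((712,215),(718,335),(538,230),(550,345)): print(toBay(atz('top',240+u/4,130+v/4,.038)))
"
python3 -m inch '[[0.2,[0,0,0],[0,0,0]],[0.2,[0,0,0],[0,0,0]],[0,[0,0,0],[0,0,0]],[0,[0,0,0],[0,0,0]],[0,[0,0,0],[0,0,0]]]' 60
python3 -c "
from h import *
plan([-1,150,160])"
```

```text
[ 31.61867962 -61.48290319  38.        ]
[-37.29283516 -58.89223188  38.        ]
[30.65709753 38.20826936 38.        ]
[-35.72344566  36.78115386  38.        ]
t: 7.2
tcp_pos: [0.5634, 0.0004, 0.0392]
tool_rot: [0.688, 0.726, -0.0, -0.0]
force: [-0.1, 0.3, -0.1]
finger_gap: 0.501
t 7.2 grasp bay [ -2.3 145.3  57.9] shift [ 0.047  0.013 -1.021] turn [-0.      0.     -0.0005] F [-0.1  0.3 -0.1] Fbay [-0.1  0.4 -0.1] gap 0.501 q [-0.2   0.73  1.72 -0.    0.68 -0.25]
```

```bash

python3 -m inch '[[0,[0.02,0,-0.4],[0,0,0]],[0,[0.02,0,-0.9],[0,0,0]],[0,[0.02,0,-1],[0,0,0]]]' 
python3 -m inch '[[-0.3,[-0.5,-0.5,-0.2],[0,0,0]],[-0.3,[-0.9,-0.8,-0.25],[0,0,0]],[-0.3,[-1,-0.9,-0.25],[0,0,0]]]' 
python3 -m inch '[[-0.3,[-0.4,-0.3,0],[0,0,0]],[-0.3,[-0.5,-0.35,0],[0,0,0]],[-0.3,[-0.5,-0.35,0],[0,0,0]]]' 
python3 -c "
from h import *
import cv2
for n in('top','side'):
  p,d=snapshot(n); np.save(f'{n}3.npy',d); cv2.imwrite(f'pics/{n}3f.png',p)
  x,y=proj(n,bayW((0,100,78)))[0].astype(int); cv2.imwrite(f'pics/{n}3.png',cv2.resize(p[y-70:y+70,x-90:x+90],None,fx=4.4,fy=4.2)); print(x-90,y-70)
  pts=[]
  x,y=proj(n,bayW((0,152,78)))[0].astype(int)
  for v in range(y-15,y+20):
    for u in range(x-15,x+15):
      if d[v,u]>0: pts.append(toBay(dep(n,u,v,d[v,u])))
  q=np.array(pts); m=(q[:,2]>50)&(q[:,2]<90)&(q[:,1]>120)&(q[:,1]<180); print(n,m.sum(),np.median(q[m],0),q[m].min(0),q[m].max(0))
plan([-125,0,150])"
```

```text
t: 7.5
tcp_pos: [0.5666, 0.0021, 0.144]
tool_rot: [0.688, 0.726, 0.003, 0.004]
force: [0.6, 0.4, 0.3]
finger_gap: 0.5
t: 7.8
tcp_pos: [0.4775, -0.1033, 0.1648]
tool_rot: [0.688, 0.726, -0.0, 0.0]
force: [-0.7, -0.3, -0.3]
finger_gap: 0.653
t: 8.1
tcp_pos: [0.446, -0.1553, 0.1642]
tool_rot: [0.689, 0.725, 0.0, -0.0]
force: [-0.6, 0.5, -0.2]
finger_gap: 0.649
259 130
top 49 [ -4.386612   154.12083897  77.71624809] [-10.83455179 147.33494564  52.44339856] [  3.33384509 161.1863953   81.51090746]
263 181
side 71 [ -2.80041302 145.45584726  70.64014385] [ -9.96357444 136.51857141  50.4400404 ] [  5.47023091 161.37522781  81.44222392]
t 8.2 grasp bay [-127.3   -1.7  182.8] shift [0.017 0.023 0.328] turn [ 0.     -0.0001 -0.0005] F [ 0.   0.3 -0.9] Fbay [ 0.   0.3 -0.9] gap 0.647 q [-0.57  0.43  1.88  0.    0.83 -0.62]
```

```bash
ls pics
```

```text
side0.png
side1.png
side2.png
side3.png
side3f.png
sidec.png
sp.png
top0.png
top1.png
top2.png
top3.png
top3f.png
topc.png
tp.png
```

View pics/top3.png

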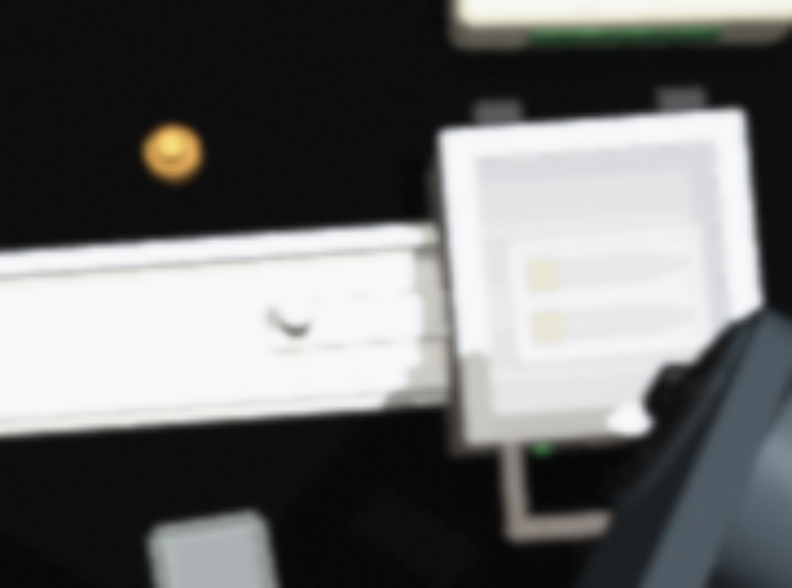

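View pics/side3.png

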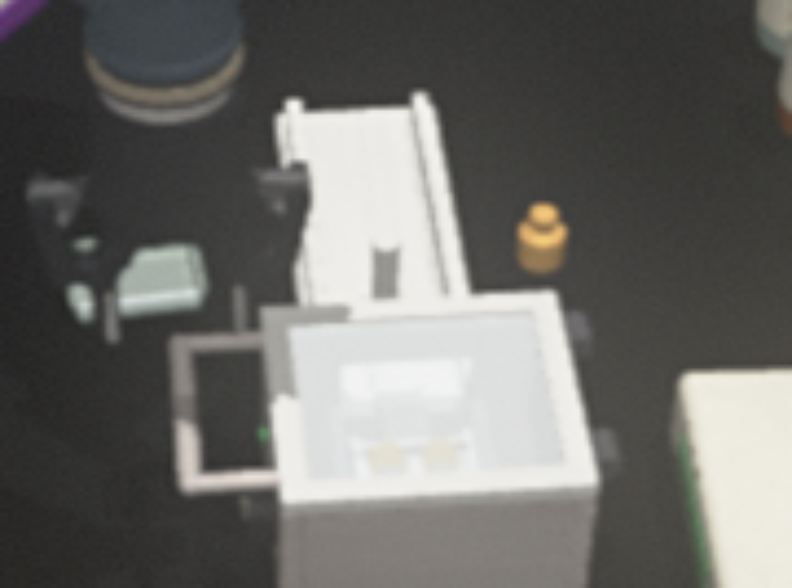

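```bash

python3 -c "
from h import *
import cv2
P=[(33,-65,10),(-33,-65,10),(33,-65,38),(-33,-65,38),(33,35,38),(-33,35,38),(0,-65,90)]
W=[bayW(b) for b in P]
a=proj('top',W); print(((a-[259,130])*[4.4,4.2]).round(0)); b=proj('side',W); print(((b-[263,181])*[4.4,4.2]).round(0))
p=cv2.imread('pics/top3f.png')[150:245,350:440]; p=(255*np.clip((p/255.-.6)/.4,0,1)).astype('uint8'); cv2.imwrite('pics/top3z.png',cv2.resize(p,None,fx=6.2,fy=6.2,interpolation=cv2.INTER_CUBIC))
print(((a-[350,150])*6.2).round(0))
p=cv2.imread('pics/side3f.png')[250:310,320:410]; p=(255*np.clip((p/255.-.5)/.4,0,1)).astype('uint8'); cv2.imwrite('pics/side3z.png',cv2.resize(p,None,fx=8,fy=8,interpolation=cv2.INTER_CUBIC))
print(((b-[320,250])*8).round(0))
"
```

```text
[[695. 232.]
 [706. 349.]
 [706. 223.]
 [717. 343.]
 [514. 237.]
 [524. 357.]
 [734. 268.]]
[[490. 589.]
 [366. 597.]
 [493. 557.]
 [367. 564.]
 [468. 422.]
 [348. 429.]
 [434. 498.]]
[[415. 218.]
 [430. 391.]
 [431. 205.]
 [446. 382.]
 [160. 226.]
 [175. 403.]
 [470. 271.]]
[[435. 570.]
 [210. 585.]
 [440. 508.]
 [212. 523.]
 [394. 252.]
 [177. 265.]
 [333. 396.]]
```

View pics/top3z.png

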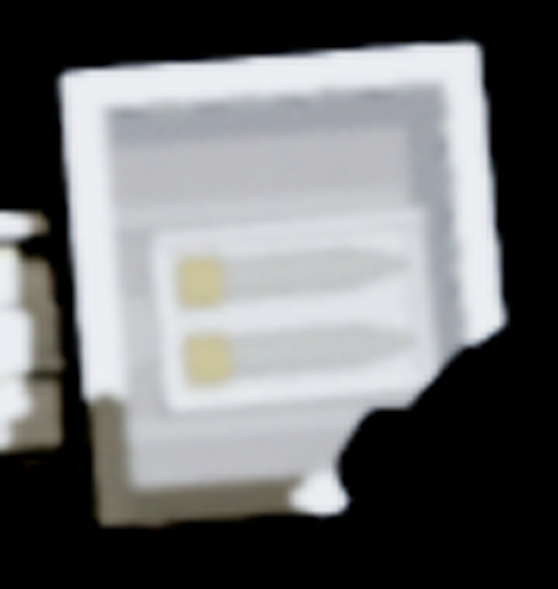

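View pics/side3z.png

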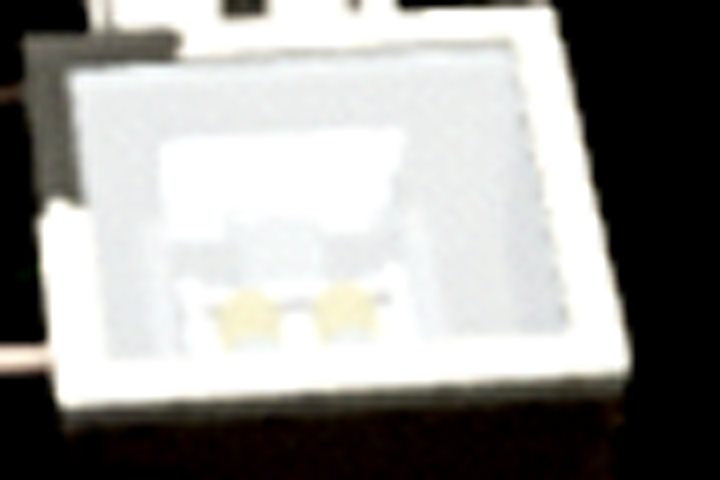

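The tray is home to within the measurement error: the stop is rigid at 27 N and the travel of 137.6 mm matches. I'm narrowing the jaws and descending on the bar.

```bash

python3 -m inch '[[0.2,[0.02,0.01,0.2],[0,0,0]],[0.2,[0.02,0.01,0.4],[0,0,0]],[0.2,[0.02,0.01,0.4],[0,0,0]]]' 20
python3 -c "
from h import *
import cv2
p,d=snapshot('side'); x,y=proj('side',bayW((-125,0,100)))[0].astype(int); cv2.imwrite('pics/side4.png',cv2.resize(p[y-60:y+40,x-60:x+60],None,fx=6,fy=6)); print(x,y)
plan([-126,0,100])"
```

```text
t: 8.5
tcp_pos: [0.4468, -0.1492, 0.1224]
tool_rot: [0.687, 0.727, -0.0, -0.003]
force: [-0.4, -0.4, 0.4]
finger_gap: 0.398
304 278
t 8.55 grasp bay [-126.5    1.8  142.1] shift [-0.02   0.007  0.421] turn [-0.0004 -0.0003  0.    ] F [-1.   0.5  0.9] Fbay [-1.   0.6  0.9] gap 0.402 q [-0.56  0.51  1.91  0.    0.73 -0.62]
```

View pics/side4.png

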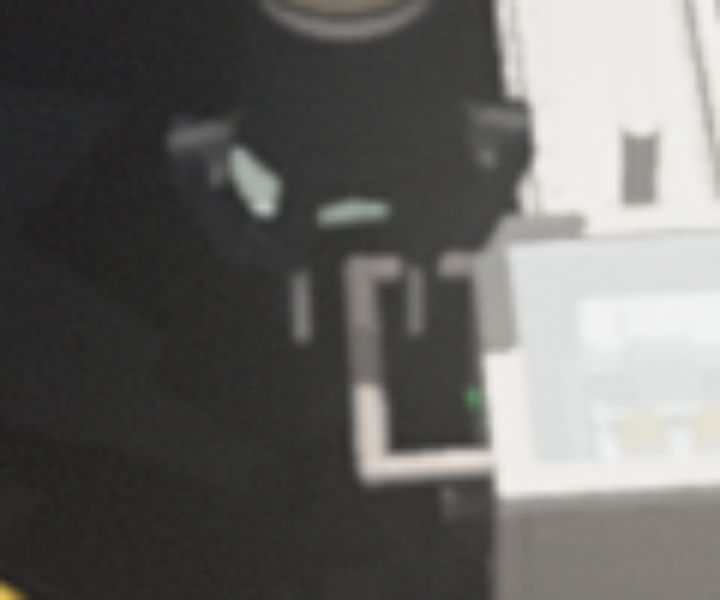

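The finger edges at u=302 and 415 straddle the bar at u≈365. I'll descend and close on it.

```bash

python3 -m inch '[[0.2,[-0.02,0.01,0.2],[0,0,0]],[0.2,[-0.02,0.01,0.38],[0,0,0]],[0.2,[-0.02,0.01,0.42],[0,0,0]],[0.2,[-0.02,0.01,0.42],[0,0,0]]]' 20
python3 -m inch '[[1,[0,0,0],[0,0,0]],[1,[0,0,0],[0,0,0]],[1,[0,0,0],[0,0,0]],[1,[0,0,0],[0,0,0]],[1,[0,0,0],[0,0,0]],[1,[0,0,0],[0,0,0]]]' 20
python3 -c "
from h import *
plan([-126,0,100])"
```

```text
t: 8.95
tcp_pos: [0.449, -0.153, 0.0824]
tool_rot: [0.687, 0.726, -0.0, -0.0]
force: [0.1, 0.6, 0.4]
finger_gap: 0.399
t: 9.55
tcp_pos: [0.4497, -0.1537, 0.0828]
tool_rot: [0.688, 0.726, 0.001, 0.001]
force: [3.8, 3.6, 3.6]
finger_gap: 0.133
t 9.55 grasp bay [-124.6   -2.1  101.5] shift [ 0.021 -0.014  0.015] turn [ 0.0004  0.0001 -0.0004] F [3.8 3.6 3.6] Fbay [4.  3.4 3.6] gap 0.133 q [-0.57  0.59  1.93  0.    0.62 -0.62]
```

```bash
cat >>h.py <<'E'
def ang():
    s=sense(); r=R.from_quat(s["tool_rot"]); g=toBay(s["tcp_pos"]-tcp_to_grasp*r.apply([0,0,1]))
    X,Z=80-(g[0]-0.4),g[2]-1.5-100
    a=np.arctan2(Z,X); print("t",s["t"],"g",g.round(1),"a",round(a,3),"rad",round(np.hypot(X,Z),1),"Fbay",R.from_euler('z',-np.load('bay.npy')[2]).apply(s["force"]).round(1),"gap",round(s["finger_gap"],3))
    return s,r,g
def arc(tgts):
    s,r,g=ang(); p=np.load('bay.npy')
    for a in tgts:
        P=np.array([80-205*np.cos(a)+.4,g[1],101.5+205*np.sin(a)])
        print(a,(r.inv().apply(bayW(P)-bayW(g))*10).round(3))
E
python3 -m inch '[[1,[0,0.003,-0.1],[0,0,0]],[1,[0,0.01,-0.2],[0,0,0]],[1,[0,0.022,-0.3],[0,0,0]],[1,[0,0.04,-0.4],[0,0,0]],[1,[0,0.063,-0.5],[0,0,0]],[1,[0,0.09,-0.6],[0,0,0]],[1,[0,0.09,-0.6],[0,0,0]]]' 20
python3 -c "
from h import *
arc([.4,.5,.6,.7,.75])"
```

```text
t: 10.25
tcp_pos: [0.4589, -0.1532, 0.1431]
tool_rot: [0.688, 0.726, 0.001, 0.001]
force: [4.8, 2.0, -2.7]
finger_gap: 0.134
t 10.25 g [-115.4   -2.2  161.8] a 0.299 rad 204.8 Fbay [ 4.9  1.7 -2.7] gap 0.134
0.4 [ 0.     0.07  -0.196]
0.5 [ 0.    0.16 -0.38]
0.6 [ 0.     0.267 -0.554]
0.7 [ 0.     0.392 -0.717]
0.75 [ 0.001  0.46  -0.793]
```

```bash

python3 -m inch '[[1,[0,0.035,-0.1],[0,0,0]],[1,[0,0.07,-0.196],[0,0,0]],[1,[0,0.115,-0.29],[0,0,0]],[1,[0,0.16,-0.38],[0,0,0]],[1,[0,0.213,-0.468],[0,0,0]],[1,[0,0.267,-0.554],[0,0,0]],[1,[0,0.33,-0.637],[0,0,0]],[1,[0,0.392,-0.717],[0,0,0]],[1,[0,0.46,-0.793],[0,0,0]],[1,[0,0.46,-0.793],[0,0,0]]]' 20
python3 -c "
from h import *
import cv2
arc([.8,.85,.9,.95,1,1.03,1.06])
p,d=snapshot('side'); cv2.imwrite('pics/side5.png',p[120:360,200:460])"
```

```text
t: 11.25
tcp_pos: [0.5044, -0.1507, 0.2223]
tool_rot: [0.687, 0.726, 0.0, 0.001]
force: [3.1, -0.9, -4.7]
finger_gap: 0.132
t 11.25 g [-69.8  -2.2 241. ] a 0.748 rad 205.0 Fbay [ 3.  -1.  -4.7] gap 0.132
0.8 [ 0.     0.074 -0.075]
0.85 [ 0.     0.149 -0.145]
0.9 [ 0.     0.228 -0.21 ]
0.95 [ 0.     0.31  -0.272]
1 [ 0.     0.395 -0.329]
1.03 [ 0.001  0.447 -0.362]
1.06 [ 0.001  0.5   -0.393]
```

View pics/side5.png

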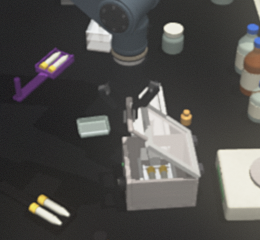

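The side view shows the cover raised with the bar in the jaws at about (135,130). I'll continue slowly to about 1.07 rad.

```bash

python3 -m inch '[[1,[0,0.074,-0.075],[0,0,0]],[1,[0,0.149,-0.145],[0,0,0]],[1,[0,0.228,-0.21],[0,0,0]],[1,[0,0.31,-0.272],[0,0,0]],[1,[0,0.36,-0.305],[0,0,0]],[1,[0,0.395,-0.329],[0,0,0]],[1,[0,0.395,-0.329],[0,0,0]]]' 20
python3 -c "
from h import *
arc([1.02,1.04,1.06,1.07])"
python3 -m inch '[[1,[0,0.035,-0.022],[0,0,0]],[1,[0,0.07,-0.043],[0,0,0]],[1,[0,0.106,-0.064],[0,0,0]],[1,[0,0.124,-0.074],[0,0,0]],[1,[0,0.124,-0.074],[0,0,0]],[1,[0,0.124,-0.074],[0,0,0]]]' 20
python3 -c "
from h import *
import cv2
arc([1.0,.97,.95,.94])
p,d=snapshot('side'); cv2.imwrite('pics/side6.png',cv2.resize(p[190:340,270:440],None,fx=4.5,fy=4)); np.save('side6.npy',d)"
```

```text
t: 12.0
tcp_pos: [0.5432, -0.1485, 0.2557]
tool_rot: [0.687, 0.726, -0.0, 0.0]
force: [-3.8, -2.6, 7.2]
finger_gap: 0.128
t 12.0 g [-30.9  -2.3 274.4] a 0.999 rad 205.6 Fbay [-3.9 -2.4  7.2] gap 0.128
1.02 [ 0.     0.04  -0.018]
1.04 [ 0.     0.075 -0.039]
1.06 [ 0.     0.111 -0.06 ]
1.07 [ 0.     0.129 -0.07 ]
t: 12.6
tcp_pos: [0.5554, -0.1478, 0.2627]
tool_rot: [0.688, 0.726, -0.0, 0.0]
force: [-3.4, -1.5, 6.2]
finger_gap: 0.129
t 12.6 g [-18.7  -2.3 281.4] a 1.067 rad 205.4 Fbay [-3.4 -1.3  6.2] gap 0.129
1.0 [-0.    -0.117  0.074]
0.97 [-0.    -0.168  0.108]
0.95 [-0.    -0.202  0.131]
0.94 [-0.    -0.218  0.143]
```

View pics/side6.png

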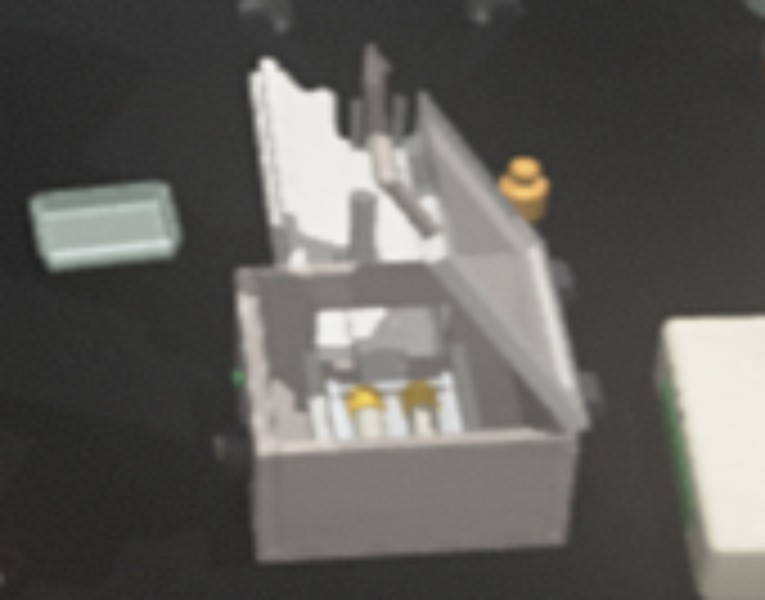

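```bash
cat >>h.py <<'E'
def onplane(n,u,v,y):
    o,r=ray(n,u,v); a,b=toBay(o),toBay(o+r); d=b-a
    return a+d*(y-a[1])/d[1]
E
python3 -c "
from h import *
f=lambda u,v,y:onplane('side',270+u/4.5,190+v/4,y)
A,B,C=f(585,422,-73),f(432,260,-73),f(383,172,-50); print(A,B,C)
E=f(540,240,73);F=f(425,95,73);print(E,F)
print(np.arctan2(B[2]-A[2],A[0]-B[0]),np.arctan2(F[2]-E[2],E[0]-F[0]),np.arctan2(C[2]-100,80-C[0]))
for a in (1.0,1.07):
  print(((proj('side',[bayW((80-205*np.cos(a),y,100+205*np.sin(a))) for y in(-50,50)])-[270,190])*[4.5,4]).round())
"
```

```text
[ 84.12790663 -73.         104.78569   ] [  2.35427318 -73.         238.34195774] [-18.93483842 -50.         280.70892193]
[ 84.85935841  73.         103.33340295] [ 18.30517037  73.         223.2148266 ]
1.0213973899109585 1.0639949285753676 1.0698885620276404
[[357. 185.]
 [334.  59.]]
[[384. 173.]
 [360.  48.]]
```

The camera agrees: the bar sits at about 1.07 rad. I'll bring it back to 0.95.

```bash

python3 -m inch '[[1,[0,-0.035,0.02],[0,0,0]],[1,[0,-0.075,0.046],[0,0,0]],[1,[0,-0.117,0.074],[0,0,0]],[1,[0,-0.16,0.103],[0,0,0]],[1,[0,-0.2,0.13],[0,0,0]],[1,[0,-0.202,0.131],[0,0,0]],[1,[0,-0.202,0.131],[0,0,0]],[1,[0,-0.202,0.131],[0,0,0]]]' 20
python3 -c "
from h import *
import cv2
arc([.95])
p,d=snapshot('side'); cv2.imwrite('pics/side7.png',cv2.resize(p[190:340,270:440],None,fx=4.5,fy=4))
p,d=snapshot('top'); cv2.imwrite('pics/top7.png',p)
for a in (.9,.95,1.0):
  print(((proj('side',[bayW((80-205*np.cos(a),y,100+205*np.sin(a))) for y in(-50,50)])-[270,190])*[4.5,4]).round())
"
```

```text
t: 13.45
tcp_pos: [0.5354, -0.1489, 0.2496]
tool_rot: [0.688, 0.726, 0.0, 0.0]
force: [-3.5, -2.2, 6.3]
finger_gap: 0.129
t 13.45 g [-38.8  -2.2 268.3] a 0.95 rad 205.0 Fbay [-3.7 -2.   6.3] gap 0.129
0.95 [-0.    -0.001  0.   ]
[[320. 204.]
 [300.  78.]]
[[338. 194.]
 [317.  68.]]
[[357. 185.]
 [334.  59.]]
```

View pics/side7.png

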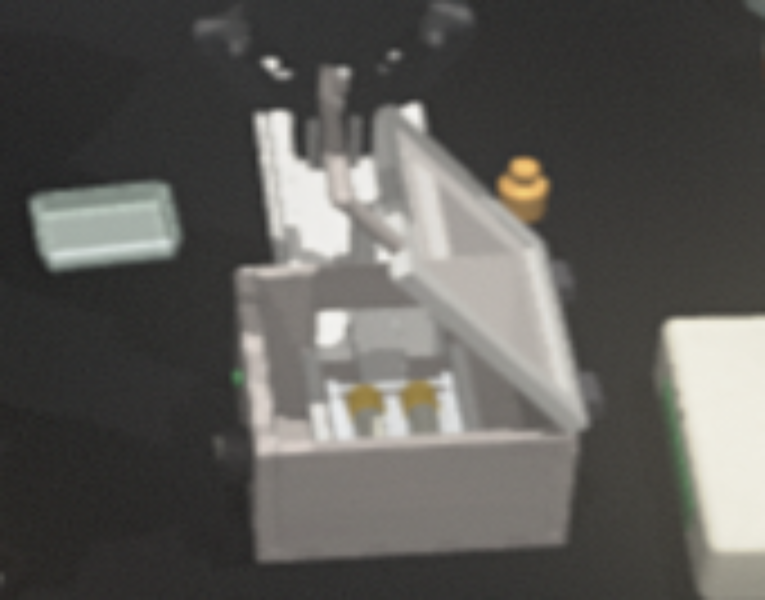

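View pics/top7.png

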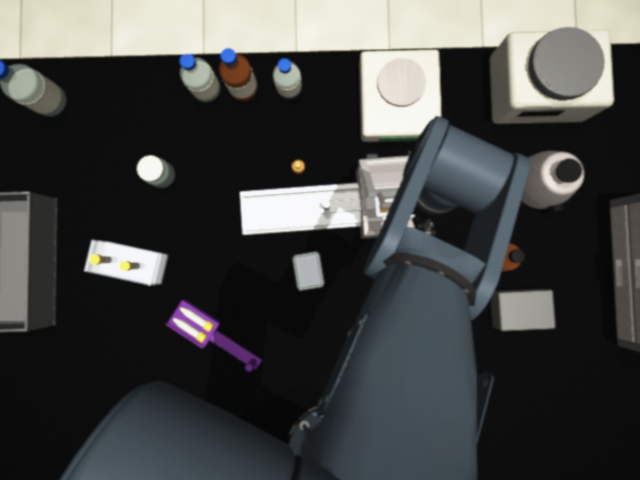

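The bar's end is at about (340,195) in the side crop. That matches the 0.95 rad prediction of (338,194), and the bystanders look undisturbed. I'm handing in.

```bash
python3 -c "
from station import *
print(sign_off()); s=sense(); print(s['t'],s['tcp_pos'],s['finger_gap'])"
```

```text
the job is handed in; nothing more can be done
None
the job is handed in; nothing more can be done
```

The job is handed in. The carriage is pushed home against the stop, and the arm is still holding the cover by its bar just below its balance point. It took about 13.5 s of the 53 s allowed.

- **Carriage:** I gripped the post and slid it about 138 mm along the guide. It then stopped dead while the push force rose from about 6 N to 27 N. Measured post positions were 150 to 154 mm in bay y, against 150 mm when home. The tray edges in the top view looked about 2 mm short. That is close to the calibration error, and I took the hard stop as decisive and did not push again.
- **Cover:** I lifted the cover to about 1.07 rad, then brought it back and held it at about 0.95 rad, against the 1.00 rad balance point. At both points the arm's position and the side camera agreed to about 0.01 rad. I had expected the measured force on the tool to reverse at the balance point, but it read much the same on both sides, so it could not serve as a check.
- **Other things on the bench:** in the last pictures those in view looked where they started. The arm hid part of the bench, including the black look-alike and most of the amber bottle.

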